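# Leak-check a breathing block: cap the port, hold the flush paddle half-way

### The job

Leak-check the breathing block: put the small test cap over the block's thin upright port, fully home, and let go of it. Then press the spring paddle of the flush unit half-way down, so that the gauge needle stands between the two long marks, and keep it there: finish while still holding the paddle down, because it springs back when let go. Never push the paddle to its bottom stop, and leave the other things where they stand.

Things in the scene. Friction and masses are not known exactly. Their poses are not given: they have to be found in the camera images.
- test_cap: small black round test cap, 34 mm outside diameter, 42 mm tall, 40 g: a cup standing mouth down on the table, bore 26 mm, 35 mm deep, closed top with a grey disc. Origin: centre of its open rim (underside), z up towards the closed top. Grip it by its round side, from above
- block: breathing block, fixed: white box 120 (x) x 140 (y) x 60 mm high, left or right of the caps, opposite the flush unit. Two grey upright tubes on top, 28 mm high: the thin one 22 mm in diameter at local (-10, +33) mm, the thick one 34 mm at (-10, -33); their top 8 mm taper by 3 mm in radius. Origin: centre of its underside; x away from the robot, yaw within 20 degrees
- thin_port (a point): centre of the thin tube's foot on the block's top face, 60 mm above the table; the tube rises 28 mm above this point. A seated cap has its rim resting on the face, its origin at this point
- flush_unit: flush unit, fixed: grey box 120 x 120 x 70 mm high, a round gauge (84 mm across, dial up, to 83 mm height) on top and a spring paddle reaching from its robot-side face (local -x). Origin: centre of its underside; x away from the robot, yaw within 20 degrees. The paddle's hinge line runs along local y at local (-66, 0, 75) mm
- needle (a joint): black needle, 30 mm, of the gauge, in rad clockwise from above: always 4 times the paddle angle, so 0 released, 1.0 half-way (it then points to the unit's local -x, at the paddle), 2.0 at the stop. The two long marks of the dial stand at 0.72 and 1.28
- paddle (a joint): paddle angle in rad: 0 released (tilted 0.25 rad upward), 0.25 half-way (paddle level), 0.5 bottom stop. A spring pushes it back up: at the pad about 3 N to start, 6 N half-way, 9 N at the stop
- pad (a point): centre of the upper face of the paddle's black square pad, 46 x 46 mm, 8 mm thick, 85 mm from the hinge; about 100 mm above the table when released, 79 mm half-way, 58 mm at the stop; moves with the paddle
- wide_cap: bystander: wide black test cap, 52 mm across, 42 mm tall, same shape as the small one; stands mouth down near it (the two may stand in either order). Origin: centre of its rim on the table
- jar: bystander: clear jar, 52 mm across, 70 mm tall, upright beyond the caps. Origin: centre of its underside
- driver: bystander: screwdriver with black handle, lying beyond the caps. Origin: underside of its middle
- seal: bystander: black rubber ring, 56 mm outside, 12 mm thick, lying flat on the robot's side of the caps. Origin: centre of its underside
- elbow: bystander: clear elbow connector, upright stub 28 mm across, 40 mm tall, with a 50 mm side arm along its x; at the near right. Origin: centre of the stub's underside
- canister: bystander: white can 70 mm across, 110 mm tall, upright at the far left. Origin: centre of its underside
- cup: bystander: steel cup 72 mm across, 70 mm tall, upright at the far right. Origin: centre of its underside
- carton: bystander: cardboard box 70 x 110 x 50 mm at the far right. Origin: centre of its underside
Not all that is in view belongs to the job. Leave any orange look-alike of the test_cap alone.

How it is judged:
On the way, in this order (a step that is already met when the one before it is completed fails the run):
1. the small cap is fully home over the thin port and let go (horizontal distance between test_cap and thin_port below 0.005 m and z of test_cap in the frame of thin_port between -0.004 and 0.004 m and angle between test_cap's own z axis and vertical below 0.08 rad and contact force between test_cap and the fingers below 0.2 N and contact force between test_cap and the arm below 0.2 N), for 0.2 s.
2. the robot holds the paddle half-way, needle between the long marks (value of joint paddle between 0.18 and 0.32 rad and (contact force between flush_unit and the fingers above 1.5 N or contact force between flush_unit and the arm above 1.5 N)), for 1 s.
At the end, for the whole second after the job is handed in: Through the last second the robot holds the paddle still at 0.18 to 0.32 rad (half-way is 0.25), pressing with more than 1.5 N, while the small cap sits untouched on the thin port: rim within 4 mm of the block's top face, within 5 mm of the port's axis, upright within 0.08 rad (all of step 1 and all of step 2 and velocity of joint paddle between -0.1 and 0.1 rad/s); the arm keeps its last pose, push and grip.
It fails at once if the paddle is pushed to its bottom stop (beyond 0.46 rad) (value of joint paddle above 0.46 rad).
It fails at once if a bystander is moved by more than 30 mm (distance of any of wide_cap, jar, driver, seal, elbow, canister, cup, carton from where it was at the start of the episode above 0.03 m).
It also fails if it takes over 48 s, if anything falls off the work surface, if the arm or the gripper's body presses on something with over 40 N, if the wrist force passes 120 N, or if a joint passes its speed limit or range.

### The arm

A 6-joint arm with a two-finger parallel gripper is mounted at the origin on the work surface. World frame = base frame: x ahead of the robot, y to its left, z up, the work surface at z = 0. Lengths are in m, angles in rad, forces in N, time in s.
With the tool pointing down it reaches from about 0.375 to 0.925 m from the base axis. Payload 5.7 kg.
Tool frame: the origin (TCP) lies midway between the tips of the shut fingers; the grasp point (between the pads) lies 19 mm behind it; z points along the fingers, y is the line along which they close (so a half turn about z gives the same grasp; the last joint's range is limited). The gripper opens to 88 mm and grips with 3 to 60 N. Pads are 20 mm wide; open, the fingers measure 115 mm over their backs; the gripper's body (75 mm by 178 mm) begins 61 mm behind the grasp point.
Start: joints at [1.139, 0.359, 1.51, -0, 1.272, -0.115], TCP at [0.187, 0.57, 0.223] pointing down, gripper open.
Joint ranges: [-2.97, 2.97], [-1.01, 2.36], [0.21, 2.38], [-0.96, 4.11], [0.2, 2.71], [-2.98, 2.98]. Speed limits (rad/s): [2.39, 2.39, 3.14, 3.14, 3.14, 3.14].

### API

Orientations are given as a unit quaternion [x, y, z, w].
In Python, from bench import move_ptp, servo_line, goto_joints, move_gripper, sleep, inverse_kinematics, capture, PlanningError, close_job, spot_in, silhouettes, current_clock, current_joint_pos, current_qvel, current_joint_torque, current_position, current_orientation, current_force, current_torque, current_finger_gap, current_grip_force gives the robot as it stands. Calls block until the motion is done:
- move_ptp(position, orientation): joint-space move of the TCP to a pose.
- servo_line(position, orientation=None, rate=0.15, contact_N=None): straight line of the TCP; orientation=None keeps the orientation; rate is the mean speed in m/s. With contact_N (N) it stops when the force on the tool has changed by that much, and returns True; else False.
- goto_joints(angles): joint-space move.
- move_gripper(opening): finger opening in m; the grip force is fixed at half the most; returns when the fingers have stopped.
- sleep(seconds).
- inverse_kinematics(position, orientation): joint angles nearest the present ones, or None.
- capture(name): name is "scene" or "top"; returns a dict with "image" (480x640x3 uint8, blue, green, red), "range_z" (480x640 float32, m along the optical axis (not along the pixel's ray), 0 where there is no reading), "intrinsics" (3x3 intrinsics, pixels), "k1" (the pictures are not rectified: a ray, as slopes to the right and down, at radius r is drawn at 1 + k1 r^2 times it, then the intrinsics apply), "R" (3x3) and "t" (3): a world point X has camera coordinates R X + t. Camera axes: x right, y down, z forward; pixel columns grow to the right and rows downward; lengths in m; the calibration is good to about 2 mm. A picture is of the moment at which its call begins.
A pose or a line that the arm cannot do raises PlanningError and nothing moves.
- close_job(): hands the job in; it is judged then, once.
Trained networks look in the newest picture that a camera, given by its name, has taken for a name from the list of things; names that differ only in an ending like _2 or _b are one class to them, and where a whole thing is asked for, a point or a joint stands for the part that bears it (a point fixed in the world has none). Each returns a list of dicts, best first, with "conf" (0 to 1); they miss things now and then, are a little off and sometimes report something else, mostly with a low value. They report only what shows in the picture. A call takes as long as a camera call. They do not tell look-alikes from the thing itself.
- spot_in(camera, query): "xy" ([column, row] in pixels, amid what is visible of it).
- silhouettes(camera, query): "region" (480x640 bool, what is visible of it) and "xy" ([column, row] in pixels, amid what is visible of it).
Readings, each from a call of its own:
- current_clock(): time.
- current_joint_pos(): joint angles.
- current_qvel(): joint speeds.
- current_joint_torque(): joint torques, N m.
- current_position(): TCP position.
- current_orientation(): TCP orientation.
- current_force(): force on the tool from outside, world axes, zero at the start.
- current_torque(): the same for the moment, N m.
- current_finger_gap(): finger opening in m.
- current_grip_force(): force on a finger pad.
Only numpy, scipy, OpenCV 4.12 (cv2) and the standard library are available. Lean on these libraries where they do the work, as an engineer would, in place of code of your own. Each camera call takes 0.05 s, during which the arm holds its last target. There are 200 camera calls.

## Working session

There is one attempt and no reset: what is moved stays moved. The work goes in short steps, each a Python script; the robot and the scene stay as the last script left them, time stands still between calls to the robot, and variables do not carry over. Pictures are saved under pics/ and viewed, at most 10 in all, crops included, and the job is handed in when it is done.

```bash
ls; mkdir -p pics; cat > h.py <<'E'
import numpy as np, cv2
from bench import *
def world(c, px, z=None):
    """pixel(s)-> world. z None: use range_z; else intersect plane z"""
    px=np.atleast_2d(np.asarray(px,float)); K=c["intrinsics"]
    d=np.array([c["k1"],0,0,0],float)
    n=cv2.undistortPoints(px.reshape(-1,1,2),np.asarray(K,float),d).reshape(-1,2)
    r=np.c_[n,np.ones(len(n))]; R=np.asarray(c["R"]);t=np.asarray(c["t"])
    o=-R.T@t; w=r@R
    if z is None:
        s=c["range_z"][px[:,1].round().astype(int),px[:,0].round().astype(int)].astype(float)
        s[s==0]=np.nan
    else: s=(z-o[2])/w[:,2]
    return o+w*s[:,None]
def cloud(c,mask=None):
    m=c["range_z"]>0
    if mask is not None: m&=mask
    v,u=np.nonzero(m)
    return world(c,np.c_[u,v])
E
python3 - <<'E'
from h import *
for n in ("scene","top"):
    c=capture(n); cv2.imwrite(f"pics/{n}0.png",c["image"])
    print(n,(-np.array(c["R"]).T@c["t"]).round(3),c["k1"])
    for q in ("test_cap","wide_cap","block","flush_unit","pad","needle","jar","driver","seal"):
        for s in silhouettes(n,q)[:3]:
            P=cloud(c,s["region"])
            print(q,round(s["conf"],2),np.round(s["xy"]),s["region"].sum(),np.nanmedian(P,0).round(3) if len(P) else None, np.nanpercentile(P,98,axis=0).round(3) if len(P) else None)
print(current_clock())
E
```

```text
pics
scene [1.476 0.702 1.013] 0.029994394479506917
test_cap 0.74 [300. 266.] 307 [ 0.646 -0.005  0.03 ] [0.657 0.009 0.047]
test_cap 0.64 [296. 242.] 235 [ 0.588 -0.056  0.035] [ 0.597 -0.044  0.047]
wide_cap 0.77 [329. 232.] 460 [ 0.493 -0.024  0.036] [ 0.51  -0.005  0.046]
wide_cap 0.16 [250. 212.] 2923 [ 0.595 -0.215  0.07 ] [ 0.656 -0.174  0.103]
block 0.79 [376. 298.] 3771 [0.648 0.212 0.059] [0.712 0.28  0.088]
block 0.65 [300. 267.] 266 [ 0.648 -0.002  0.035] [0.657 0.009 0.047]
flush_unit 0.6 [253. 212.] 2881 [ 0.594 -0.215  0.07 ] [ 0.654 -0.174  0.103]
pad 0.89 [280. 178.] 361 [ 0.457 -0.223  0.094] [ 0.523 -0.197  0.107]
jar 0.74 [301. 301.] 751 [0.745 0.082 0.046] [0.76  0.098 0.074]
driver 0.97 [228. 264.] 389 [ 0.743 -0.153  0.023] [ 0.754 -0.106  0.03 ]
driver 0.33 [491. 312.] 1800 [0.559 0.448 0.082] [0.572 0.477 0.112]
seal 0.62 [366. 225.] 214 [0.407 0.026 0.01 ] [0.432 0.053 0.016]
top [ 0.445 -0.015  1.128] -0.0050630602525808515
test_cap 0.6 [321. 232.] 193 [ 0.636 -0.007  0.041] [0.654 0.008 0.045]
test_cap 0.44 [345. 258.] 169 [ 0.577 -0.061  0.041] [ 0.592 -0.047  0.046]
wide_cap 0.68 [331. 294.] 410 [ 0.481 -0.028  0.042] [ 0.506 -0.005  0.046]
block 0.93 [236. 235.] 3513 [0.623 0.196 0.059] [0.702 0.272 0.088]
flush_unit 0.9 [421. 261.] 3828 [ 0.562 -0.228  0.075] [ 0.647 -0.176  0.103]
pad 0.9 [415. 308.] 792 [ 0.452 -0.223  0.094] [ 0.519 -0.198  0.105]
needle 0.64 [513. 220.] 1647 [ 0.659 -0.468  0.049] [ 0.699 -0.419  0.053]
jar 0.93 [290. 193.] 466 [0.724 0.07  0.068] [0.751 0.094 0.073]
driver 0.97 [384. 192.] 520 [ 0.732 -0.153  0.021] [ 0.752 -0.021  0.027]
seal 0.6 [306. 323.] 256 [0.409 0.03  0.011] [0.432 0.054 0.016]
1.0
```

```bash
python3 -c "
import cv2
a=cv2.imread('pics/top0.png')[170:350,180:470];cv2.imwrite('pics/top0c.png',cv2.resize(a,None,fx=2.75,fy=2.75))"
```

```text
(no output)
```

View pics/top0c.png

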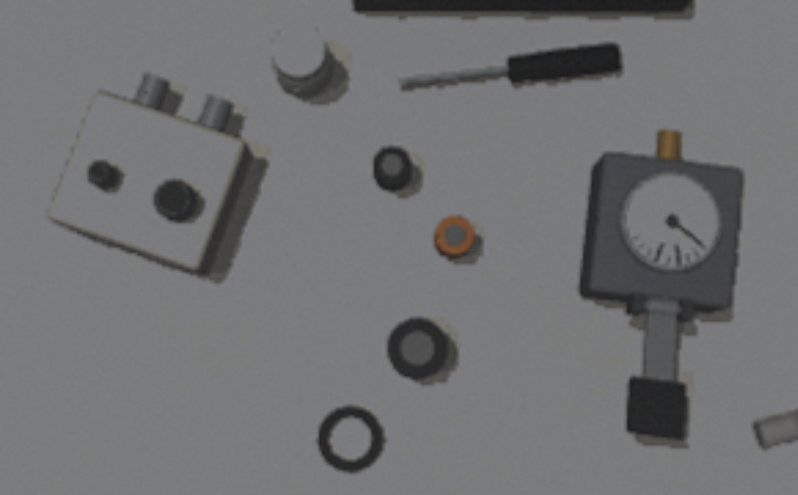

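View pics/scene0.png

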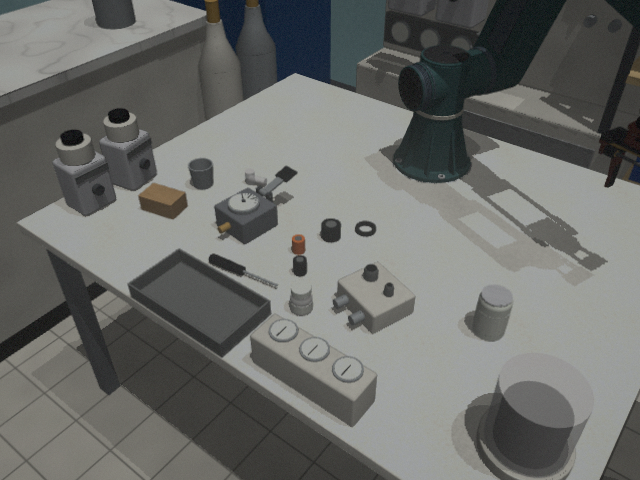

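The top crop shows the black small cap at crop (393,168) → full (323,231), the orange decoy at (455,236), the thin port at (103,174) → full (217,233), and the pad at (657,408) → full (419,318). Next I measure them from the clouds.

```bash
cat > meas.py <<'E'
from h import *
def near(P,xy,r,z0,z1):
    m=(np.hypot(*(P[:,:2]-xy).T)<r)&(P[:,2]>z0)&(P[:,2]<z1); return P[m]
def circ(Q):
    c,r=cv2.minEnclosingCircle(Q[:,:2].astype(np.float32)); return np.round(c,4),round(r,4)
if __name__=="__main__":
  for n in ("top","scene"):
    c=capture(n); P=cloud(c)
    for nm,xy,r,z0,z1 in (("cap",(.64,-.005),.03,.035,.055),("thick",(.61,.19),.03,.078,.1),("thin",(.635,.255),.03,.078,.1),("wide",(.485,-.025),.035,.035,.055)):
        Q=near(P,np.array(xy),r,z0,z1)
        for _ in range(2):
            if len(Q): Q=near(P,Q[:,:2].mean(0),r,z0,z1)
        print(n,nm,len(Q),len(Q) and (Q.mean(0).round(4),np.median(Q[:,2]).round(4),circ(Q)))
    Q=near(P,np.array([.63,.21]),.13,.05,.07)
    print(n,"block rect",cv2.minAreaRect(Q[:,:2].astype(np.float32)),np.median(Q[:,2]))
    s=silhouettes(n,"pad")[0]; Q=cloud(c,s["region"]); Q=Q[Q[:,2]>.08]
    print(n,"pad",Q.mean(0).round(4),np.percentile(Q,[2,98],axis=0).round(3).tolist())
    Q=near(P,np.array([.59,-.22]),.12,.062,.074)
    print(n,"flush rect",cv2.minAreaRect(Q[:,:2].astype(np.float32)))
    Q=near(P,np.array([.59,-.22]),.06,.079,.09); print(n,"gauge",Q.mean(0).round(4),circ(Q))
E
python3 meas.py
```

```text
top cap 158 (array([ 0.6379, -0.0075,  0.0414]), np.float64(0.0414), (array([ 0.6387, -0.0078]), 0.0172))
top thick 167 (array([0.6017, 0.1722, 0.0869]), np.float64(0.0876), (array([0.6019, 0.1731]), 0.0171))
top thin 69 (array([0.6232, 0.2341, 0.0863]), np.float64(0.087), (array([0.6238, 0.2349]), 0.0105))
top wide 385 (array([ 0.4814, -0.0297,  0.0417]), np.float64(0.0417), (array([ 0.4814, -0.0296]), 0.0258))
top block rect ((0.6229361891746521, 0.20106829702854156), (0.14034996926784515, 0.12009789049625397), 70.86978912353516) 0.05961051113258209
top pad [ 0.4548 -0.2216  0.0939] [[0.413, -0.241, 0.081], [0.516, -0.198, 0.105]]
top flush rect ((0.5734164714813232, -0.2369433045387268), (0.12043461948633194, 0.13422659039497375), 82.69324493408203)
top gauge [ 0.5847 -0.2381  0.0826] (array([ 0.5847, -0.2383]), 0.0422)
scene cap 131 (array([ 0.6423, -0.006 ,  0.0424]), np.float64(0.0424), (array([ 0.6406, -0.0082]), 0.0199))
scene thick 148 (array([0.6079, 0.1754, 0.0867]), np.float64(0.0878), (array([0.6061, 0.1747]), 0.018))
scene thin 75 (array([0.6284, 0.2368, 0.0855]), np.float64(0.0861), (array([0.6277, 0.235 ]), 0.0126))
scene wide 232 (array([ 0.4858, -0.0284,  0.0424]), np.float64(0.0428), (array([ 0.4827, -0.0298]), 0.0293))
scene block rect ((0.6250787973403931, 0.2020651400089264), (0.14171242713928223, 0.12440624088048935), 71.0067367553711) 0.060297744326951785
scene pad [ 0.4605 -0.2214  0.0942] [[0.415, -0.242, 0.081], [0.522, -0.198, 0.107]]
scene flush rect ((0.5753004550933838, -0.23647457361221313), (0.12379192560911179, 0.13998007774353027), 83.50367736816406)
scene gauge [ 0.5901 -0.2357  0.084 ] (array([ 0.5854, -0.2369]), 0.0449)
```

```bash
cat >> h.py <<'E'
from scipy.spatial.transform import Rotation as Rot
def down(a):
    """tool pointing down, closing axis at angle a (rad, world)"""
    z=np.array([0,0,-1.]); y=np.array([np.cos(a),np.sin(a),0]); x=np.cross(y,z)
    return Rot.from_matrix(np.c_[x,y,z]).as_quat()
def best_down(p,a):
    """of the two half turns the one with the last joint nearest 0"""
    qs=[down(a),down(a+np.pi)]
    s=[inverse_kinematics(p,q) for q in qs]
    return qs[int(np.argmin([9 if j is None else abs(j[5]) for j in s]))]
E
python3 - <<'E'
from h import *
cap=[.639,-.008]; a=np.arctan2(-.75,.66)
q=best_down([*cap,.15],a)
move_gripper(.06)
move_ptp([*cap,.15],q); print(current_joint_pos(),current_clock())
print(servo_line([*cap,.011],rate=.1,contact_N=6),current_position())
move_gripper(0.02); print(current_finger_gap(),current_grip_force())
servo_line([*cap,.18],rate=.15)
print(current_finger_gap(),current_force(),current_clock())
p=[.6242,.2351]
q=best_down([*p,.18],np.radians(-19)); move_ptp([*p,.18],q)
print(current_finger_gap(),current_position(),current_joint_pos(),current_clock())
c=capture("scene"); cv2.imwrite("pics/s1.png",cv2.resize(c["image"][180:360,260:500],None,fx=3,fy=3))
E
```

```text
[-1.19120858e-01  4.81504169e-01  1.50186237e+00  3.10246810e-04
  1.15814349e+00  7.28463697e-01] 4.4333
False [ 0.63960018 -0.00807494  0.01170119]
0.033776681194822446 30.000389982014894
0.033620553166958694 [ 0.01768301 -0.28974421 -0.43374845] 7.7833
0.033561882145274946 [0.62429584 0.2339735  0.17961878] [ 2.55558570e-01  4.90988012e-01  1.40392328e+00 -9.36494388e-04
  1.24735847e+00  5.88589955e-01] 8.7417
```

View pics/s1.png

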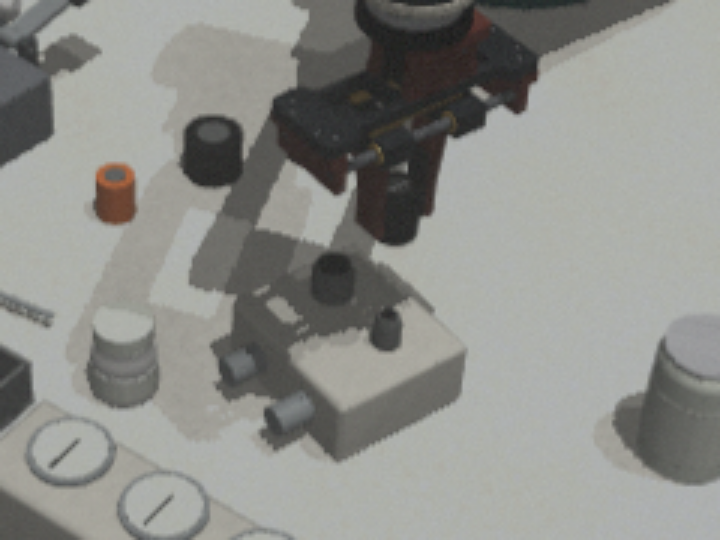

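The cap is held upright at crop (388,220), directly over the thin port at (387,325). Now I lower it.

```bash
python3 - <<'E'
from h import *
p=[.6242,.2351]
servo_line([*p,.105],rate=.15); sleep(.2); print(current_position(),current_force())
hit=servo_line([*p,.0715],rate=.04,contact_N=8)
print(hit,current_position(),current_force(),current_clock())
E
```

```text
[0.62520634 0.23527696 0.10639492] [ 0.1326893  -0.2720768  -0.41398933]
True [0.62371104 0.23516316 0.07119602] [-1.16323438  0.30013777  4.30736691] 10.4667
```

```bash
python3 - <<'E'
from h import *
from meas import near,circ
move_gripper(.05); p=current_position()
servo_line([p[0],p[1],.2],rate=.15)
q=best_down([.46,0,.25],np.pi/2)
move_ptp([.46,-.0,.25],q); print(current_clock(),current_joint_pos())
for n in ("top","scene"):
    c=capture(n); P=cloud(c)
    Q=near(P,np.array([.624,.235]),.03,.085,.12); print(n,len(Q),Q.mean(0).round(4),np.median(Q[:,2]),circ(Q))
    if n=="scene":
        I=c["image"]; cv2.imwrite("pics/s2.png",np.hstack([cv2.resize(I[250:340,330:430],None,fx=4,fy=4),cv2.resize(I[160:250,200:300],None,fx=4,fy=4)]))
    s=silhouettes(n,"pad")
    if s:
        Q=cloud(c,s[0]["region"]); Q=Q[Q[:,2]>.08]; t=Q[Q[:,2]>.097]
        # black pad only
        g=c["image"].max(2); v,u=np.nonzero(s[0]["region"]); print("pad",Q.mean(0).round(4),Q[:,2].max(),cv2.minAreaRect(Q[:,:2].astype(np.float32)))
        for lo in np.arange(.4,.53,.015):
            B=Q[(Q[:,0]>=lo)&(Q[:,0]<lo+.015)]
            if len(B): print(round(lo,3),len(B),np.percentile(B[:,1],[3,50,97]).round(3),np.median(B[:,2]).round(4))
E
```

```text
13.0833 [-1.49842264e-01  1.28231344e-01  1.75876983e+00  4.05068725e-04
  1.25447781e+00  1.41950154e+00]
top 198 [0.6228 0.2324 0.1008] 0.10203564087911077 (array([0.6243, 0.2338]), 0.0171)
pad [0.6224 0.2323 0.1002] 0.10721907485004878 ((0.6237112879753113, 0.2338952124118805), (0.0322716161608696, 0.03185379132628441), 46.822444915771484)
scene 212 [0.6295 0.2361 0.0987] 0.10113694778742338 (array([0.6251, 0.2346]), 0.0184)
```

View pics/s2.png

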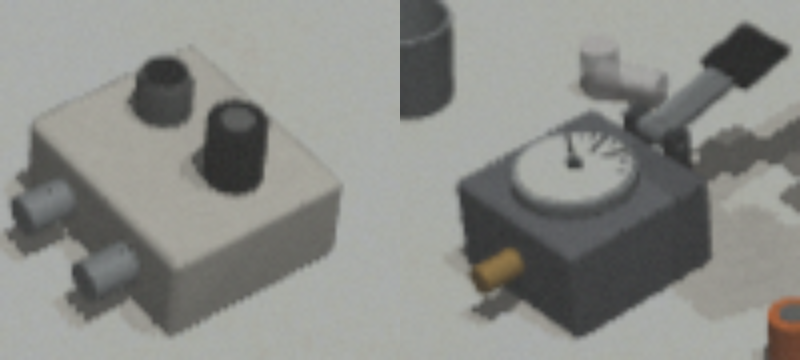

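The cap is seated: its top is at z 0.102 and it stands upright on the thin port at crop (235,145). The needle rests in the released position, and the pad is at (745,55). Now I press the paddle.

```bash
python3 - <<'E'
from h import *
move_gripper(0.0)
p=[.431,-.218]; q=best_down([*p,.14],np.radians(90-7.3))
move_ptp([*p,.2],q); sleep(.2); servo_line([*p,.125],rate=.15); sleep(.2)
f0=current_force(); print(current_position(),f0,current_clock())
print(servo_line([*p,.09],rate=.03,contact_N=1.5),current_position(),current_force()-f0)
servo_line([*p,.079],rate=.03); sleep(.5)
print(current_position(),current_force()-f0,current_clock())
for n in ("scene","top"):
    c=capture(n); I=c["image"]
    if n=="scene": A=cv2.resize(I[150:250,200:300],None,fx=4,fy=4)
    else: B=cv2.resize(I[220:320,370:470],None,fx=4,fy=4)
cv2.imwrite("pics/s3.png",np.hstack([A,B]))
E
```

```text
[ 0.43177564 -0.21847166  0.1260069 ] [ 0.51529213 -0.71040124 -0.32138724] 16.1
True [ 0.43059446 -0.21784937  0.10175894] [0.01701317 1.05075404 1.62286312]
[ 0.42981588 -0.21750449  0.07855417] [-5.87682718  0.79523884  6.78338032] 18.2917
```

View pics/s3.png

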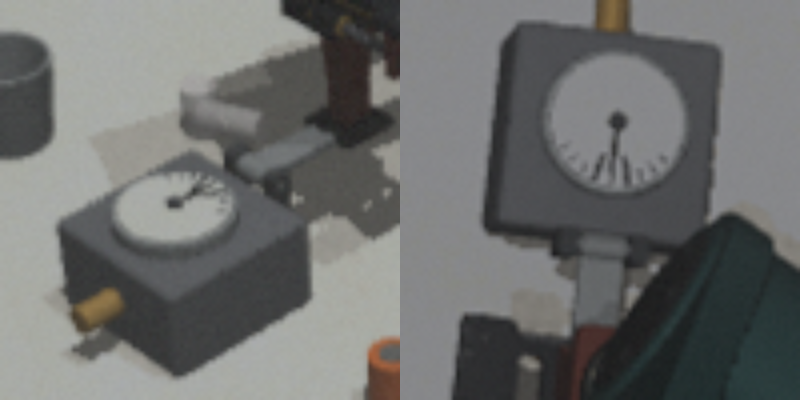

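The needle tip at crop (613,160) sits between the long marks at about 598 and 627, and the push is about 6.8 N. I hold briefly, re-check, and hand in.

```bash
python3 - <<'E'
from h import *
from meas import near
sleep(1.0); print(current_position(),current_force(),current_clock())
P=cloud(capture("scene")); Q=near(P,np.array([.624,.235]),.03,.085,.12); print(len(Q),np.median(Q[:,2]))
print(close_job())
E
```

```text
[ 0.42975558 -0.21746093  0.07852813] [-4.41005299 -0.20650982  6.87242214] 19.3917
211 0.10125099745017596
the job is handed in; nothing more can be done
None
```

The job is handed in at about 19.4 s of the 48 s: the small cap is fully home on the thin port and let go, and the arm is holding the paddle half-way at about 7 N with the needle between the two long marks; the verdict was not shown.

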